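# Gauge the bore of a ceramic lamp base

### The arm

A 6-joint arm with a two-finger parallel gripper is mounted at the origin on the work surface. World frame = base frame: x ahead of the robot, y to its left, z up, the work surface at z = 0. Lengths are in m, angles in degrees, forces in N, time in s.
With the tool pointing down it reaches from about 0.4 to 0.925 m from the base axis. Payload 3.4 kg.
Tool frame: the origin (TCP) lies on the mounting face of the last link; the fingertips stand 173 mm ahead of it and the grasp point (between the pads) lies 155 mm ahead of it; z points along the fingers, y is the line along which they close (so a half turn about z gives the same grasp; the last joint's range is limited). The gripper opens to 85 mm and grips with 20 to 120 N. Pads are 22 mm wide; open, the fingers measure 114 mm over their backs; the gripper's body (76 mm by 85 mm) begins 54 mm behind the grasp point. The pads swing forward as they close: fully open they stand 13 mm farther back than shut.
Start: joints at [-77.951, 17.578, 86.31, -0, 76.112, -4.211], TCP at [0.161, -0.552, 0.405] pointing down, gripper open.
Joint ranges: [-179.03, 179.03], [-60, 130.46], [8.19, 133.38], [-81.62, 261.62], [5.75, 156.47], [-153.77, 153.77]. Speed limits (degrees/s): [147.25, 147.25, 180, 180, 180, 180].

### API

Orientations are given as a 3x3 rotation matrix whose columns are the frame's x, y, z axes.
In Python, from plant import monitor, vision, order gives the robot as it stands.
- The arm moves only by the shell command python3 -m creep 'ROWS' [FORCE]. ROWS is JSON, a list of rows, each an object with "turn": the turn, a rotation vector about the tool's x, y, z in rad, a list of three; "translation": the shift along the tool's x, y, z in mm, a list of three; "gripper": the opening, from -1 (shut) to 1 (fully open). In form: [{"turn": [ax, ay, az], "translation": [x, y, z], "gripper": gripper}, ...]. A call has 1 to 20 rows; each row is the pose to reach, as a shift and turn from the pose commanded when the call began, along the tool's axes at that moment; what a row does not reach only later rows make up. A row lasts 1/12 s, in which the tool goes at most 41.7 mm and 7.16 degrees, less where a joint would pass 70% of its speed; a pose out of reach is approached as far as the arm can. A call with a gripper value outside its range is refused whole. The fingers move at their own pace and stop on an object; FORCE is the grip in N (left out, the last holds). Time passes only in rows, so rows that repeat a pose let the fingers close. It gives the time, the measured TCP pose, the force, the opening and the grip force at its end, in the units of the state.
- monitor.get_obs(): the state, without advancing time (a new reading comes with each control period).
- vision.read_camera(name): name is "side" or "top"; returns a dict with "img" (400x640x3 uint8, red, green, blue), "depth" (400x640 float32, m along the optical axis (not along the pixel's ray), 0 where there is no reading), "fx", "fy", "cx", "cy" (pixels), "eye" and "rotation" of the camera in the world. Camera axes: x right, y up, looking along -z (the intrinsics and any distortion apply to the point x, -y, -z); pixel columns grow to the right and rows downward; lengths in m; the calibration is good to about 2 mm. A picture is of the moment at which its call begins.
- order.hand_in(): hands the job in; it is judged then, once.
The state is a dict: "clock": time; "qpos": joint angles; "dq": joint speeds; "joint_efforts": joint torques, N m; "eef_pos": TCP position; "tcp_rot": TCP orientation; "wrist_force": force on the tool from outside, world axes, zero at the start; "wrist_torque": the same for the moment, N m; "finger_gap": opening from 0.0 (shut) to 1.0 (fully open); "grip_force": force on a finger pad.
Only numpy, scipy, OpenCV 4.12 (cv2) and the standard library are available. Lean on these libraries where they do the work, as an engineer would, in place of code of your own. Each camera call takes 0.05 s, during which the arm holds its last target. There are 200 camera calls.

### The job

Check the bore of the round white lamp base on its plywood disc with the twin plug gauge: push the slim go plug fully home into the bore and draw it out, then set the thick no-go plug squarely on the mouth of the same bore with light pressure to confirm that it will not enter. Finally stand the gauge on both plugs on the cork pad and let go. Leave the square lamp base where it is.

Things in the scene. Friction and masses are not known exactly. Their poses are not given: they have to be found in the camera images.
- gauge: Twin plug gauge, loose, 0.2-0.4 kg, 97 mm high: two aluminium plugs, 35 mm long, point down 90 mm apart under a dark wood crossbar (114 x 22 mm, 35-47 mm above the feet). On its middle a grip block, 22 mm along the bar, 44 mm across, 47-97 mm above the feet. Origin: midway between the plugs, level with their feet; x along the bar to the slim plug, z up. Starts standing on the pad.
- go_end (a point): Centre of the foot of the slim go plug, 45 mm along the gauge's +x: 31 mm diameter, its lowest 10 mm tapering to 18 mm at the foot.
- nogo_end (a point): Centre of the flat foot of the thick no-go plug, 45 mm along the gauge's -x: 48 mm diameter.
- lamp_base: Round white ceramic lamp base, 90 mm across (foot 116 mm up to 24 mm height), fixed on a round plywood disc 150 x 10 mm. Flat top 70 mm above the table; vertical 40 mm bore down its axis, 60 mm deep. Origin: on the bore's axis at table height, z up. With the go plug home the crossbar meets the top and the other plug hangs clear outside, whichever way the gauge points.
- pad: Square cork pad, 200 x 200 mm, 4 mm thick, fixed flat on the table; the gauge stands on it at the start. Origin: centre of its underside.
- square_base: Square white ceramic lamp base, 90 x 90 x 60 mm, 0.8 kg, loose, also with a 40 mm bore: not the one to be checked. Origin: centre of its underside.
Mind the look-alikes: they are no part of the job. Leave any green or turquoise look-alike of the gauge alone.

How it is judged (in metres and radians):
On the way, in this order (a step that is already met when the one before it is completed fails the run):
1. the go plug is fully in the round base's bore (at least 28 of its 35 mm) (horizontal distance between go_end and lamp_base below 0.012 m and z of go_end in the frame of lamp_base below 0.042 m and angle between gauge's own z axis and vertical below 0.175 rad), for 0.2 s.
2. the no-go plug is pressed on the bore's mouth (at least 1 N, within 12 mm of its centre, within 10 degrees of upright) and does not enter (horizontal distance between nogo_end and lamp_base below 0.012 m and z of nogo_end in the frame of lamp_base between 0.064 and 0.076 m and angle between gauge's own z axis and vertical below 0.175 rad and contact force between gauge and lamp_base above 1 N), for 0.2 s.
At the end, for the whole second after the job is handed in: The gauge stands still and upright (within 10 degrees) on its plugs on the cork pad, its middle within 70 mm of the pad's centre, and the square base is within 30 mm of where it was (horizontal distance between gauge and pad below 0.07 m and z of gauge in the frame of pad below 0.012 m and angle between gauge's own z axis and vertical below 0.175 rad and linear speed of gauge below 0.02 m/s and distance of square_base from where it was at the start of the episode below 0.03 m); the robot touches nothing.
It fails at once if the square lamp base is shifted by more than 30 mm (distance of square_base from where it was at the start of the episode above 0.03 m).
It also fails if it takes over 64 s, if anything falls off the work surface, if the arm or the gripper's body presses on something with over 40 N, if the wrist force passes 120 N, or if a joint passes its speed limit or range.

## Working session

There is one attempt and no reset: what is moved stays moved. The work goes in short steps, Python scripts to look and compute and a shell command to move; the robot and the scene stay as the last step left them, time stands still between calls to the robot, and variables do not carry over. Pictures are saved under pics/ and viewed, at most 10 in all, crops included, and the job is handed in when it is done.

```bash
ls; mkdir -p pics
python3 - <<'E'
from plant import monitor, vision
import cv2,numpy as np
for n in("top","side"):
    c=vision.read_camera(n); np.savez(f"{n}0.npz",**c)
    cv2.imwrite(f"pics/{n}0.png",cv2.cvtColor(c["img"],cv2.COLOR_RGB2BGR))
    print(n,c["fx"],c["fy"],c["cx"],c["cy"],c["eye"],c["rotation"],[k for k in c])
o=monitor.get_obs();print(o["eef_pos"],o["tcp_rot"],o["clock"],o["finger_gap"])
E
```

```text
pics
top 411.4726096446962 411.4726096446962 317.46769423458875 198.63687980250867 [0.44339075 0.20095776 1.09749807] [[-0.00675494  0.99187049 -0.12707203]
 [-0.99950279 -0.01061079 -0.02969144]
 [-0.0307984   0.12680829  0.991449  ]] ['img', 'depth', 'fx', 'fy', 'cx', 'cy', 'eye', 'rotation']
side 419.78413066299385 419.78413066299385 314.22970664045397 208.71467249244793 [0.41818067 0.97346533 0.81336271] [[-0.97314869  0.16970585 -0.15550419]
 [-0.22977989 -0.67656021  0.69961953]
 [ 0.01352158  0.71656557  0.69738867]] ['img', 'depth', 'fx', 'fy', 'cx', 'cy', 'eye', 'rotation']
[ 0.16092055 -0.55171344  0.40385281] [[ 9.59991414e-01  2.80029130e-01 -4.13195094e-04]
 [ 2.80029413e-01 -9.59989710e-01  1.81233218e-03]
 [ 1.10842765e-04 -1.85553011e-03 -9.99998272e-01]] 0.1 1.0001682544767752
```

View pics/top0.png

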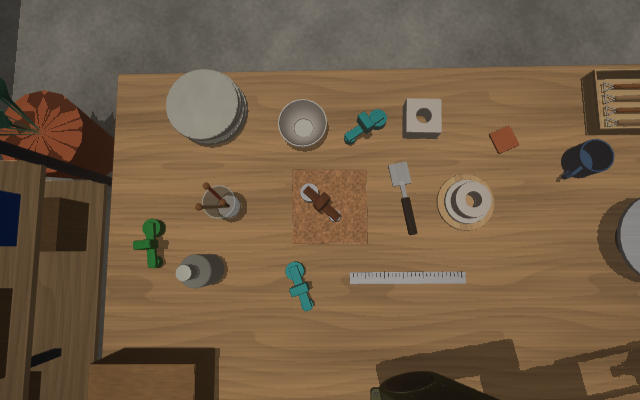

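View pics/side0.png

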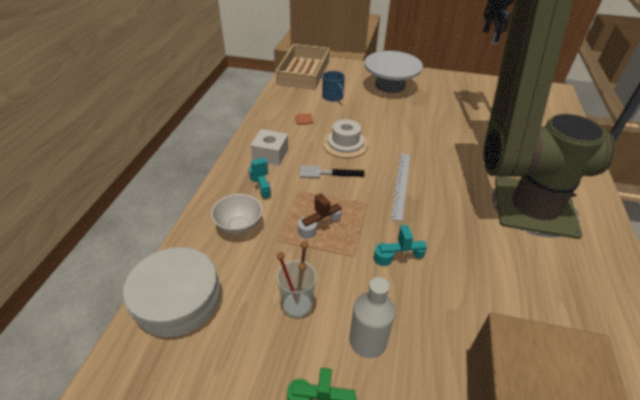

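The gauge candidates in the top picture are the dark wood and aluminium one on the cork (323,204), turquoise ones at (365,126) and (299,286), and a green one at (150,243). The wood one on the pad fits the description. The round base is at (467,202) and the square one at (423,117). I'll confirm with a crop and measure from depth.

```bash
cat > h.py <<'E'
import numpy as np, cv2
from plant import monitor, vision
def cloud(c):
    d=c["depth"]; v,u=np.mgrid[:400,:640]
    P=np.stack([(u-c["cx"])/c["fx"]*d,-(v-c["cy"])/c["fy"]*d,-d],-1)
    W=P@c["rotation"].T+c["eye"]; W[d==0]=np.nan; return W
def pix(c,p):
    q=(np.asarray(p)-c["eye"])@c["rotation"]
    return c["cx"]+c["fx"]*q[0]/-q[2], c["cy"]-c["fy"]*q[1]/-q[2]
E
python3 - <<'E'
from h import *
for n in("top","side"):
    c=dict(np.load(f"{n}0.npz")); W=cloud(c); z=W[...,2]
    t=dict(np.load("top0.npz")); Wt=cloud(t); g=Wt[204,323]; b=Wt[200,460]
    def sel(ctr,r,lo,hi):
        m=(np.hypot(W[...,0]-ctr[0],W[...,1]-ctr[1])<r)&(z>lo)&(z<hi); return W[m]
    print(n,"g",g,"b",b)
    for lo,hi in((.085,.12),(.042,.058)):
        p=sel(g,.09,lo,hi)
        (x,y),wh,a=cv2.minAreaRect(p[:,:2].astype(np.float32)*1000)
        print(lo,len(p),np.median(p[:,2]),p.mean(0),"rect",x,y,wh,a)
    p=sel(b,.08,.062,.08); (x,y),r=cv2.minEnclosingCircle(p[:,:2].astype(np.float32)*1000)
    print("base top",len(p),np.median(p[:,2]),p.mean(0),x,y,r)
    p=sel(b,.09,.005,.018);(x,y),r=cv2.minEnclosingCircle(p[:,:2].astype(np.float32)*1000); print("disc",x,y,r)
    # pad corners (side-independent)
    h=cv2.cvtColor(c["img"],cv2.COLOR_RGB2HSV)
    if n=="top":
        print("pad corners",[W[v,u].round(4) for u,v in((295,172),(365,172),(295,241),(365,241))])
    u,v=map(int,pix(c,g)); u2,v2=map(int,pix(c,b))
    A=cv2.resize(c["img"][v-40:v+40,u-40:u+40],(400,400),interpolation=2);B=cv2.resize(c["img"][v2-40:v2+40,u2-40:u2+40],(400,400),interpolation=2)
    cv2.imwrite(f"pics/c_{n}.png",np.hstack([A,B])[...,::-1]); print("origins",u-40,v-40,u2-40,v2-40)
E
cd pics; python3 -c "
import cv2,numpy as np;a=cv2.imread('c_top.png');b=cv2.imread('c_side.png');cv2.imwrite('crop.png',cv2.resize(np.vstack([a,b]),(600,600)))"
```

```text
top g [0.55759351 0.21737055 0.10267937] b [ 0.56815936 -0.12419719  0.06753487]
0.085 167 0.10016087519465233 [0.56629641 0.22181084 0.10006248] rect 566.6384887695312 221.95875549316406 (21.743295669555664, 44.01042938232422) 47.543792724609375
0.042 305 0.05029018487262027 [0.56654273 0.22231167 0.05009824] rect 571.9641723632812 224.98196411132812 (124.0773696899414, 40.111473083496094) 52.54878234863281
base top 844 0.06918542915183956 [ 0.57036251 -0.15579552  0.06903068] 570.8764038085938 -156.88424682617188 45.47057342529297
disc 571.0732421875 -155.40171813964844 75.0040512084961
pad corners [array([0.6563, 0.2938, 0.0069]), array([0.655 , 0.1049, 0.0012]), array([0.471 , 0.294 , 0.0039]), array([0.4697, 0.1088, 0.0009])]
origins 283 164 420 160
side g [0.55759351 0.21737055 0.10267937] b [ 0.56815936 -0.12419719  0.06753487]
0.085 177 0.10145591574125845 [0.56442721 0.22503105 0.09837191] rect 565.6422119140625 221.4006805419922 (23.279695510864258, 43.84112548828125) 46.4891242980957
0.042 296 0.05197267825251972 [0.5687091  0.22852445 0.05074455] rect 568.2402954101562 220.85411071777344 (120.5765151977539, 47.08552932739258) 48.33306884765625
base top 368 0.07132619080064262 [ 0.56884951 -0.15343458  0.07076887] 569.7261962890625 -157.958740234375 45.87608337402344
disc 567.1405029296875 -123.76477813720703 89.65027618408203
origins 285 158 305 93
```

View pics/crop.png

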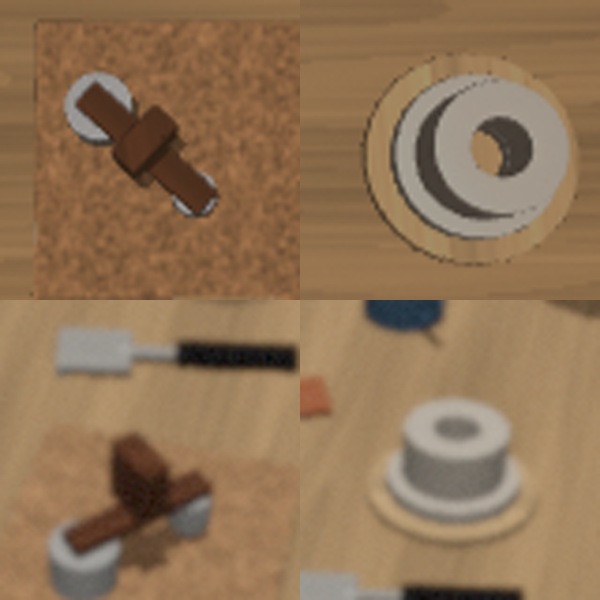

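The crop confirms it: the dark wood gauge has its thick plug up-left, and the slim plug lies at world bearing about 227°. I'll grip the block along the bar. Moving over it now.

```bash
python3 -m creep '[{"turn":[0,0,-0.5],"translation":[410,-195,0],"gripper":1},{"turn":[0,0,-0.5],"translation":[410,-195,0],"gripper":1},{"turn":[0,0,-0.5],"translation":[410,-195,0],"gripper":1},{"turn":[0,0,-0.5],"translation":[410,-195,0],"gripper":1},{"turn":[0,0,-1],"translation":[410,-195,0],"gripper":1},{"turn":[0,0,-1],"translation":[410,-195,0],"gripper":1},{"turn":[0,0,-1],"translation":[410,-195,0],"gripper":1},{"turn":[0,0,-1],"translation":[410,-195,0],"gripper":1},{"turn":[0,0,-1.5],"translation":[605,-629,0],"gripper":1},{"turn":[0,0,-1.5],"translation":[605,-629,0],"gripper":1},{"turn":[0,0,-1.5],"translation":[605,-629,0],"gripper":1},{"turn":[0,0,-1.5],"translation":[605,-629,0],"gripper":1},{"turn":[0,0,-2.1],"translation":[605,-629,0],"gripper":1},{"turn":[0,0,-2.1],"translation":[605,-629,0],"gripper":1},{"turn":[0,0,-2.1],"translation":[605,-629,0],"gripper":1},{"turn":[0,0,-2.1],"translation":[605,-629,0],"gripper":1},{"turn":[0,0,-2.1],"translation":[605,-629,0],"gripper":1},{"turn":[0,0,-2.1],"translation":[605,-629,0],"gripper":1},{"turn":[0,0,-2.1],"translation":[605,-629,0],"gripper":1},{"turn":[0,0,-2.1],"translation":[605,-629,0],"gripper":1}]' 40
cat >> h.py <<'E'
def go(target,bar=None):
    "target TCP xyz (m), wanted bearing of tool y in deg -> shift in tool axes (mm), turn"
    from scipy.spatial.transform import Rotation as Ro
    o=monitor.get_obs(); R=np.array(o["tcp_rot"]); p=np.array(o["eef_pos"])
    print("t",o["clock"],"tcp",p.round(4),"ybear",np.degrees(np.arctan2(R[1,1],R[0,1])).round(2),"gap",round(o["finger_gap"],3),"grip",round(o["grip_force"],1),"F",np.round(o["wrist_force"],1))
    print("shift mm",(R.T@(np.array(target)-p)*1000).round(1))
    if bar is not None:
        b=np.radians(bar); y=np.array([np.cos(b),np.sin(b),0]); z=np.array([0,0,-1.]); T=np.stack([np.cross(y,z),y,z],1)
        print("turn",Ro.from_matrix(R.T@T).as_rotvec().round(4), "q",np.round(o["qpos"],1))
E
python3 -c "
from h import *
go([.566,.2217,.233],47.3)"
```

```text
clock: 1.77
eef_pos: [0.5457, 0.153, 0.4043]
tcp_rot: [[-0.727, 0.687, -0.001], [0.687, 0.727, -0.0], [0.0, -0.001, -1.0]]
wrist_force: [0.8, -0.9, -0.6]
finger_gap: 0.999
grip_force: 0.0
t 1.7667 tcp [0.5457 0.153  0.4043] ybear 46.6 gap 0.999 grip 0.0 F [ 0.8 -0.9 -0.6]
shift mm [ 32.3  64.  171.3]
turn [-0.0007 -0.0003 -0.0122] q [ 11.4  16.9  87.3  -0.   75.8 -35.2]
```

```bash
python3 -m creep '[{"turn":[0,0,0],"translation":[26,60,80],"gripper":1},{"turn":[0,0,0],"translation":[26,60,80],"gripper":1},{"turn":[0,0,0],"translation":[26,60,80],"gripper":1},{"turn":[0,0,0],"translation":[26,60,80],"gripper":1},{"turn":[0,0,0],"translation":[26,60,80],"gripper":1},{"turn":[0,0,0],"translation":[26,60,80],"gripper":1}]'
python3 -c "
from h import *
go([.566,.2217,.233],47.3)"
```

```text
clock: 2.27
eef_pos: [0.5682, 0.2119, 0.3251]
tcp_rot: [[-0.726, 0.687, 0.0], [0.687, 0.726, -0.001], [-0.0, -0.0, -1.0]]
wrist_force: [-0.3, 0.7, 0.6]
finger_gap: 1.004
grip_force: 0.0
t 2.2667 tcp [0.5682 0.2119 0.3251] ybear 46.58 gap 1.004 grip 0.0 F [-0.3  0.7  0.6]
shift mm [ 8.4  5.6 92.1]
turn [-0.0003  0.0004 -0.0125] q [ 16.5  23.9  88.6  -0.   67.5 -30.1]
```

```bash
python3 -m creep '[{"turn":[0,0,-0.012],"translation":[8.4,5.6,30],"gripper":1},{"turn":[0,0,-0.012],"translation":[8.4,5.6,60],"gripper":1},{"turn":[0,0,-0.012],"translation":[8.4,5.6,80],"gripper":1},{"turn":[0,0,-0.012],"translation":[8.4,5.6,92],"gripper":1},{"turn":[0,0,-0.012],"translation":[8.4,5.6,92],"gripper":1},{"turn":[0,0,-0.012],"translation":[8.4,5.6,92],"gripper":1},{"turn":[0,0,-0.012],"translation":[8.4,5.6,92],"gripper":1}]'
python3 -c "
from h import *
go([.566,.2217,.233],47.3)"
```

```text
clock: 2.85
eef_pos: [0.5669, 0.2217, 0.2348]
tcp_rot: [[-0.734, 0.679, 0.003], [0.679, 0.734, 0.001], [-0.002, 0.003, -1.0]]
wrist_force: [0.4, 0.4, -0.4]
finger_gap: 1.003
grip_force: 0.0
t 2.85 tcp [0.5669 0.2217 0.2348] ybear 47.21 gap 1.003 grip 0.0 F [ 0.4  0.4 -0.4]
shift mm [ 0.7 -0.5  1.8]
turn [ 0.003   0.0019 -0.0016] q [ 17.4  29.7  93.9  -0.   56.2 -29.8]
```

Closing with 60 N and then lifting 30 mm.

```bash
python3 -m creep '[{"turn":[0,0,0],"translation":[0,0,1],"gripper":0},{"turn":[0,0,0],"translation":[0,0,1],"gripper":-0.4},{"turn":[0,0,0],"translation":[0,0,1],"gripper":-1},{"turn":[0,0,0],"translation":[0,0,1],"gripper":-1},{"turn":[0,0,0],"translation":[0,0,1],"gripper":-1},{"turn":[0,0,0],"translation":[0,0,1],"gripper":-1},{"turn":[0,0,0],"translation":[0,0,1],"gripper":-1},{"turn":[0,0,0],"translation":[0,0,1],"gripper":-1},{"turn":[0,0,0],"translation":[0,0,1],"gripper":-1},{"turn":[0,0,0],"translation":[0,0,1],"gripper":-1},{"turn":[0,0,0],"translation":[0,0,1],"gripper":-1},{"turn":[0,0,0],"translation":[0,0,1],"gripper":-1}]' 70
python3 -m creep '[{"turn":[0,0,0],"translation":[0,0,-10],"gripper":-1},{"turn":[0,0,0],"translation":[0,0,-20],"gripper":-1},{"turn":[0,0,0],"translation":[0,0,-40],"gripper":-1},{"turn":[0,0,0],"translation":[0,0,-70],"gripper":-1},{"turn":[0,0,0],"translation":[0,0,-100],"gripper":-1},{"turn":[0,0,0],"translation":[0,0,-100],"gripper":-1},{"turn":[0,0,0],"translation":[0,0,-100],"gripper":-1}]'
python3 - <<'E'
from h import *
go([.5,0,.33],47.3)
ims=[]
for n in("top","side"):
    c=vision.read_camera(n); np.savez(f"{n}1.npz",**c); u,v=map(int,pix(c,[.566,.222,.15]))
    ims.append(cv2.resize(c["img"][v-50:v+50,u-50:u+50],(400,400),interpolation=2))
cv2.imwrite("pics/grasp.png",np.hstack(ims)[...,::-1])
E
```

```text
clock: 3.85
eef_pos: [0.5659, 0.2222, 0.2321]
tcp_rot: [[-0.735, 0.678, 0.0], [0.678, 0.735, 0.0], [-0.0, 0.0, -1.0]]
wrist_force: [-0.3, -1.6, 5.2]
finger_gap: 0.248
grip_force: 69.3
clock: 4.43
eef_pos: [0.5666, 0.2225, 0.3342]
tcp_rot: [[-0.735, 0.678, 0.005], [0.679, 0.735, 0.002], [-0.003, 0.005, -1.0]]
wrist_force: [-0.2, 0.8, -3.8]
finger_gap: 0.246
grip_force: 68.9
t 4.4333 tcp [0.5666 0.2225 0.3342] ybear 47.27 gap 0.246 grip 68.9 F [-0.2  0.8 -3.8]
shift mm [-102.  -208.6    3.5]
turn [ 0.0046  0.0025 -0.0005] q [ 17.5  23.5  87.8   0.   68.4 -29.8]
```

View pics/grasp.png

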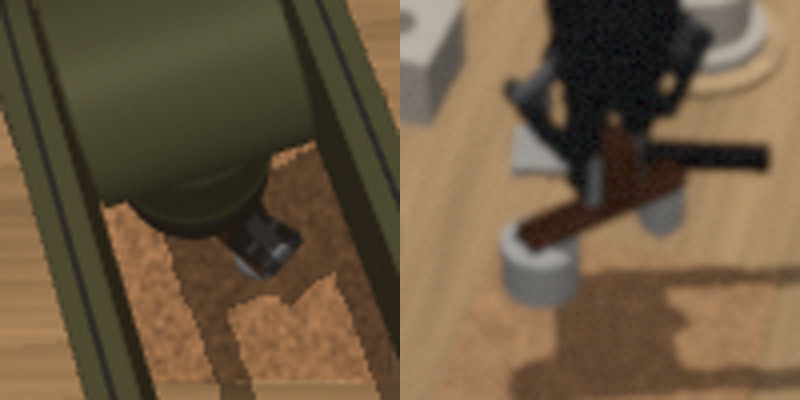

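The gauge is held level. Bore axis is about (0.5705, -0.157), so the go plug needs the TCP at (0.601, -0.124).

```bash
python3 -m creep '[{"turn":[0.004,0.002,0],"translation":[-10,-9,0],"gripper":-1},{"turn":[0.004,0.002,0],"translation":[-30,-27,0],"gripper":-1},{"turn":[0.004,0.002,0],"translation":[-50,-45,0],"gripper":-1},{"turn":[0.004,0.002,0],"translation":[-70,-63,0],"gripper":-1},{"turn":[0.004,0.002,0],"translation":[-90,-80,0],"gripper":-1},{"turn":[0.004,0.002,0],"translation":[-110,-98,0],"gripper":-1},{"turn":[0.004,0.002,0],"translation":[-130,-116,0],"gripper":-1},{"turn":[0.004,0.002,0],"translation":[-150,-134,0],"gripper":-1},{"turn":[0.004,0.002,0],"translation":[-170,-152,0],"gripper":-1},{"turn":[0.004,0.002,0],"translation":[-190,-170,0],"gripper":-1},{"turn":[0.004,0.002,0],"translation":[-210,-187,0],"gripper":-1},{"turn":[0.004,0.002,0],"translation":[-230,-205,0],"gripper":-1},{"turn":[0.004,0.002,0],"translation":[-245,-218,0],"gripper":-1},{"turn":[0.004,0.002,0],"translation":[-255,-227,0],"gripper":-1},{"turn":[0.004,0.002,0],"translation":[-260,-231,0],"gripper":-1},{"turn":[0.004,0.002,0],"translation":[-260,-231,0],"gripper":-1},{"turn":[0.004,0.002,0],"translation":[-260,-231,0],"gripper":-1},{"turn":[0.004,0.002,0],"translation":[-260,-231,0],"gripper":-1}]'
python3 - <<'E'
from h import *
go([.601,-.124,.302],47.3)
c=vision.read_camera("side"); np.savez("side2.npz",**c); u,v=map(int,pix(c,[.59,-.14,.10]));
print(u,v)
im=c["img"].copy()
cv2.imwrite("pics/over.png",cv2.resize(im[v-50:v+50,u-50:u+50],(600,600),interpolation=2)[...,::-1])
o=monitor.get_obs();p=o["eef_pos"]
for k in(1,-1): q=np.array([p[0]-.0305*k,p[1]-.0331*k,p[2]-.228]); print(k,q,"expected px",pix(c,q), "crop",(np.array(pix(c,q))-[u-50,v-50])*6)
print("bore mouth px crop",(np.array(pix(c,[.5705,-.157,.07]))-[u-50,v-50])*6)
E
```

```text
clock: 6.03
eef_pos: [0.5998, -0.1229, 0.3313]
tcp_rot: [[-0.735, 0.678, -0.005], [0.678, 0.735, -0.001], [0.004, -0.004, -1.0]]
wrist_force: [-0.4, 0.6, -2.7]
finger_gap: 0.245
grip_force: 69.0
t 6.0333 tcp [ 0.5998 -0.1229  0.3313] ybear 47.31 gap 0.245 grip 69.0 F [-0.4  0.6 -2.7]
shift mm [-1.8  0.1 29.3]
turn [-0.0041 -0.0036  0.0002] q [-15.5  24.1  87.3  -0.1  68.9 -62.8]
339 121
1 [ 0.5693774  -0.1557604   0.10343197] expected px (np.float64(347.1856517940647), np.float64(118.59609396197979)) crop [349.11391076 285.57656377]
-1 [ 0.6303774  -0.0895604   0.10343197] expected px (np.float64(323.52561954391365), np.float64(127.3527569824083)) crop [207.15371726 338.11654189]
bore mouth px crop [343.12065206 338.7774255 ]
```

View pics/over.png

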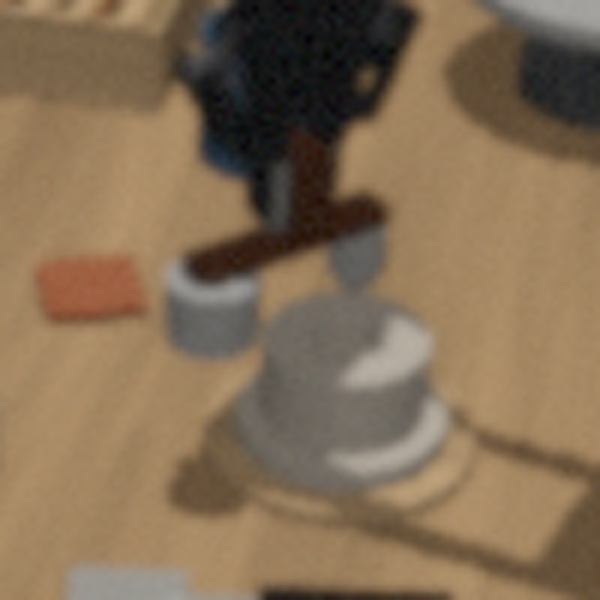

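The slim foot at (355,285) sits directly above the bore in the crop: plug and base show the same small image offset. Lowering.

```bash
python3 -m creep '[{"turn":[-0.002,-0.002,0],"translation":[-1,0,10],"gripper":-1},{"turn":[-0.002,-0.002,0],"translation":[-1.5,0,20],"gripper":-1},{"turn":[-0.002,-0.002,0],"translation":[-1.5,0,28],"gripper":-1},{"turn":[-0.002,-0.002,0],"translation":[-1.5,0,32],"gripper":-1},{"turn":[-0.002,-0.002,0],"translation":[-1.5,0,36],"gripper":-1},{"turn":[-0.002,-0.002,0],"translation":[-1.5,0,40],"gripper":-1},{"turn":[-0.002,-0.002,0],"translation":[-1.5,0,44],"gripper":-1},{"turn":[-0.002,-0.002,0],"translation":[-1.5,0,44],"gripper":-1}]'
python3 -c "
from h import *
go([.601,-.124,.264],47.3)"
```

```text
clock: 6.75
eef_pos: [0.6008, -0.125, 0.2868]
tcp_rot: [[-0.735, 0.679, -0.003], [0.679, 0.735, -0.001], [0.001, -0.003, -1.0]]
wrist_force: [-0.1, -0.2, -2.8]
finger_gap: 0.248
grip_force: 69.2
t 6.75 tcp [ 0.6008 -0.125   0.2868] ybear 47.27 gap 0.248 grip 69.2 F [-0.1 -0.2 -2.8]
shift mm [ 0.5  0.9 22.8]
turn [-0.0027 -0.0012 -0.0006] q [-15.7  26.7  90.1  -0.1  63.3 -62.9]
```

```bash
python3 -m creep '[{"turn":[0,0,0],"translation":[0,0,4],"gripper":-1},{"turn":[0,0,0],"translation":[0,0,8],"gripper":-1},{"turn":[0,0,0],"translation":[0,0,12],"gripper":-1},{"turn":[0,0,0],"translation":[0,0,16],"gripper":-1},{"turn":[0,0,0],"translation":[0,0,19],"gripper":-1},{"turn":[0,0,0],"translation":[0,0,21],"gripper":-1},{"turn":[0,0,0],"translation":[0,0,22],"gripper":-1},{"turn":[0,0,0],"translation":[0,0,22],"gripper":-1},{"turn":[0,0,0],"translation":[0,0,22],"gripper":-1}]'
python3 -c "
from h import *
go([.601,-.124,.264],47.3)"
```

```text
clock: 7.5
eef_pos: [0.6011, -0.1251, 0.2657]
tcp_rot: [[-0.735, 0.679, -0.001], [0.679, 0.735, -0.001], [-0.0, -0.002, -1.0]]
wrist_force: [0.4, 0.3, -2.9]
finger_gap: 0.246
grip_force: 69.2
t 7.5 tcp [ 0.6011 -0.1251  0.2657] ybear 47.27 gap 0.246 grip 69.2 F [ 0.4  0.3 -2.9]
shift mm [0.8 0.7 1.7]
turn [-0.002   0.     -0.0006] q [-15.7  28.   91.4  -0.1  60.7 -62.9]
```

```bash
python3 -m creep '[{"turn":[0,0,0],"translation":[0,0,1],"gripper":-1},{"turn":[0,0,0],"translation":[0,0,2],"gripper":-1},{"turn":[0,0,0],"translation":[0,0,2.5],"gripper":-1},{"turn":[0,0,0],"translation":[0,0,3],"gripper":-1},{"turn":[0,0,0],"translation":[0,0,3],"gripper":-1},{"turn":[0,0,0],"translation":[0,0,3],"gripper":-1},{"turn":[0,0,0],"translation":[0,0,3],"gripper":-1}]'
```

```text
clock: 8.08
eef_pos: [0.601, -0.1251, 0.2631]
tcp_rot: [[-0.735, 0.679, -0.001], [0.679, 0.735, -0.002], [-0.0, -0.002, -1.0]]
wrist_force: [-1.2, 0.9, 0.8]
finger_gap: 0.25
grip_force: 69.6
```

Home: contact is felt with the bar on the top. Drawing out straight, then shifting 90 mm along the bar.

```bash
python3 -m creep '[{"turn":[0,0,0],"translation":[0,0,-8],"gripper":-1},{"turn":[0,0,0],"translation":[0,0,-18],"gripper":-1},{"turn":[0,0,0],"translation":[0,0,-30],"gripper":-1},{"turn":[0,0,0],"translation":[0,0,-44],"gripper":-1},{"turn":[0,0,0],"translation":[0,0,-58],"gripper":-1},{"turn":[0,0,0],"translation":[0,0,-66],"gripper":-1},{"turn":[0,0,0],"translation":[0,0,-66],"gripper":-1},{"turn":[0,0,0],"translation":[0,-10,-66],"gripper":-1},{"turn":[0,0,0],"translation":[0,-25,-66],"gripper":-1},{"turn":[0,0,0],"translation":[0,-45,-66],"gripper":-1},{"turn":[0,0,0],"translation":[0,-65,-66],"gripper":-1},{"turn":[0,0,0],"translation":[0,-80,-66],"gripper":-1},{"turn":[0,0,0],"translation":[0,-90,-66],"gripper":-1},{"turn":[0,0,0],"translation":[0,-90,-66],"gripper":-1},{"turn":[0,0,0],"translation":[0,-90,-66],"gripper":-1},{"turn":[0,0,0],"translation":[0,-90,-66],"gripper":-1}]'
python3 - <<'E'
from h import *
go([.540,-.190,.300],47.3)
c=vision.read_camera("side"); u,v=map(int,pix(c,[.56,-.16,.10]))
cv2.imwrite("pics/nogo.png",cv2.resize(c["img"][v-50:v+50,u-50:u+50],(600,600),interpolation=2)[...,::-1])
p=monitor.get_obs()["eef_pos"]
for n,q in(("nogo",[p[0]+.0305,p[1]+.0331,p[2]-.228]),("mouth",[.5705,-.157,.07])): print(n,np.round(q,4),(np.array(pix(c,q))-[u-50,v-50])*6)
E
```

```text
clock: 9.42
eef_pos: [0.5403, -0.191, 0.3289]
tcp_rot: [[-0.734, 0.679, -0.001], [0.679, 0.734, -0.001], [-0.0, -0.001, -1.0]]
wrist_force: [0.1, 0.3, -3.0]
finger_gap: 0.251
grip_force: 69.2
t 9.4167 tcp [ 0.5403 -0.191   0.3289] ybear 47.24 gap 0.251 grip 69.2 F [ 0.1  0.3 -3. ]
shift mm [ 1.   0.5 28.8]
turn [-0.0012  0.0002 -0.001 ] q [-23.7  21.3  92.5  -0.1  66.2 -70.9]
nogo [ 0.571  -0.1577  0.1009] [280.27878352 299.4131776 ]
mouth [ 0.5705 -0.157   0.07  ] [277.12065206 350.7774255 ]
```

View pics/nogo.png

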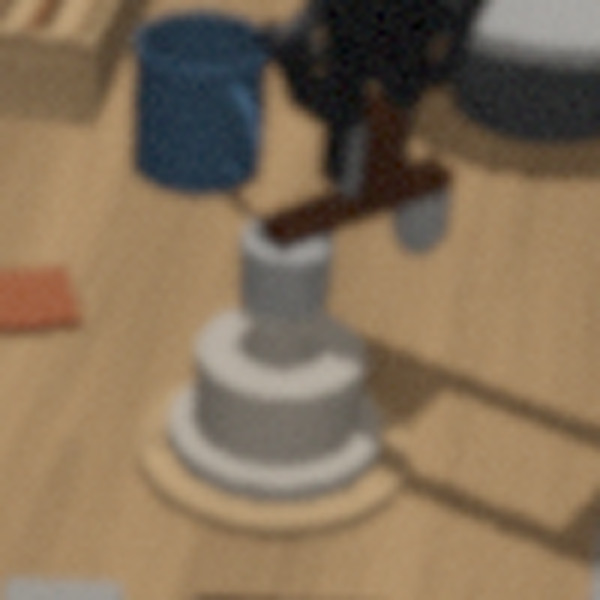

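The thick plug (centre column 286) sits over the mouth (about 281). Lowering gently.

```bash
python3 -m creep '[{"turn":[0,0,0],"translation":[0.5,0.5,8],"gripper":-1},{"turn":[0,0,0],"translation":[0.5,0.5,16],"gripper":-1},{"turn":[0,0,0],"translation":[0.5,0.5,23],"gripper":-1},{"turn":[0,0,0],"translation":[0.5,0.5,27],"gripper":-1},{"turn":[0,0,0],"translation":[0.5,0.5,29],"gripper":-1},{"turn":[0,0,0],"translation":[0.5,0.5,30],"gripper":-1},{"turn":[0,0,0],"translation":[0.5,0.5,30.5],"gripper":-1},{"turn":[0,0,0],"translation":[0.5,0.5,31],"gripper":-1},{"turn":[0,0,0],"translation":[0.5,0.5,31.5],"gripper":-1},{"turn":[0,0,0],"translation":[0.5,0.5,31.5],"gripper":-1}]'
```

```text
clock: 10.3
eef_pos: [0.5399, -0.1904, 0.2981]
tcp_rot: [[-0.735, 0.679, -0.001], [0.679, 0.735, -0.002], [-0.0, -0.002, -1.0]]
wrist_force: [-2.9, 0.1, 3.6]
finger_gap: 0.245
grip_force: 69.9
```

```bash
python3 -m creep '[{"turn":[0,0,0],"translation":[0,0,0.3],"gripper":-1},{"turn":[0,0,0],"translation":[0,0,0.5],"gripper":-1},{"turn":[0,0,0],"translation":[0,0,0.5],"gripper":-1},{"turn":[0,0,0],"translation":[0,0,0.5],"gripper":-1},{"turn":[0,0,0],"translation":[0,0,0.5],"gripper":-1},{"turn":[0,0,0],"translation":[0,0,0.5],"gripper":-1}]'
```

```text
clock: 10.8
eef_pos: [0.5398, -0.1904, 0.2981]
tcp_rot: [[-0.734, 0.679, -0.001], [0.679, 0.734, -0.002], [-0.001, -0.002, -1.0]]
wrist_force: [-4.8, 1.1, 6.8]
finger_gap: 0.25
grip_force: 70.7
```

No-go confirmed: seated at mouth height with about 10 N. Lifting and returning to the pad.

```bash
python3 -m creep '[{"turn":[0,0,0],"translation":[0,0,-10],"gripper":-1},{"turn":[0,0,0],"translation":[0,0,-25],"gripper":-1},{"turn":[0,0,0],"translation":[0,0,-36],"gripper":-1},{"turn":[0,0,0],"translation":[8,10,-36],"gripper":-1},{"turn":[0,0,0],"translation":[22,27,-36],"gripper":-1},{"turn":[0,0,0],"translation":[40,49,-36],"gripper":-1},{"turn":[0,0,0],"translation":[58,71,-36],"gripper":-1},{"turn":[0,0,0],"translation":[76,93,-36],"gripper":-1},{"turn":[0,0,0],"translation":[94,115,-36],"gripper":-1},{"turn":[0,0,0],"translation":[112,137,-36],"gripper":-1},{"turn":[0,0,0],"translation":[130,160,-36],"gripper":-1},{"turn":[0,0,0],"translation":[148,182,-36],"gripper":-1},{"turn":[0,0,0],"translation":[166,204,-36],"gripper":-1},{"turn":[0,0,0],"translation":[184,226,-36],"gripper":-1},{"turn":[0,0,0],"translation":[202,248,-36],"gripper":-1},{"turn":[0,0,0],"translation":[220,270,-36],"gripper":-1},{"turn":[0,0,0],"translation":[236,290,-36],"gripper":-1},{"turn":[0,0,0],"translation":[248,305,-36],"gripper":-1},{"turn":[0,0,0],"translation":[255,313,-36],"gripper":-1},{"turn":[0,0,0],"translation":[255,313,-36],"gripper":-1}]'
python3 -m creep '[{"turn":[0,0,0],"translation":[0,0,0],"gripper":-1},{"turn":[0,0,0],"translation":[0,0,0],"gripper":-1},{"turn":[0,0,0],"translation":[0,0,0],"gripper":-1}]'
python3 -c "
from h import *
go([.565,.212,.232],47.3)"
```

```text
clock: 12.47
eef_pos: [0.5648, 0.2152, 0.3319]
tcp_rot: [[-0.736, 0.677, -0.001], [0.677, 0.736, -0.0], [0.001, -0.001, -1.0]]
wrist_force: [0.6, -0.4, -2.3]
finger_gap: 0.249
grip_force: 69.2
clock: 12.72
eef_pos: [0.5649, 0.2114, 0.3321]
tcp_rot: [[-0.734, 0.679, -0.002], [0.679, 0.734, -0.002], [-0.0, -0.003, -1.0]]
wrist_force: [0.3, -0.0, -1.4]
finger_gap: 0.247
grip_force: 69.2
t 12.7167 tcp [0.5649 0.2114 0.3321] ybear 47.2 gap 0.247 grip 69.2 F [ 0.3 -0.  -1.4]
shift mm [  0.3   0.7 100.1]
turn [-0.0029  0.     -0.0017] q [ 16.5  23.3  88.5  -0.1  68.4 -30.6]
```

```bash
python3 -m creep '[{"turn":[-0.002,0,0],"translation":[0,0,10],"gripper":-1},{"turn":[-0.002,0,0],"translation":[0,0,28],"gripper":-1},{"turn":[-0.002,0,0],"translation":[0,0,46],"gripper":-1},{"turn":[-0.002,0,0],"translation":[0,0,64],"gripper":-1},{"turn":[-0.002,0,0],"translation":[0,0,80],"gripper":-1},{"turn":[-0.002,0,0],"translation":[0,0,90],"gripper":-1},{"turn":[-0.002,0,0],"translation":[0,0,94],"gripper":-1},{"turn":[-0.002,0,0],"translation":[0,0,97],"gripper":-1},{"turn":[-0.002,0,0],"translation":[0,0,98],"gripper":-1},{"turn":[-0.002,0,0],"translation":[0,0,99],"gripper":-1},{"turn":[-0.002,0,0],"translation":[0,0,100],"gripper":-1},{"turn":[-0.002,0,0],"translation":[0,0,100.5],"gripper":-1},{"turn":[-0.002,0,0],"translation":[0,0,100.5],"gripper":-1},{"turn":[-0.002,0,0],"translation":[0,0,100.5],"gripper":-1}]'
```

```text
clock: 13.88
eef_pos: [0.565, 0.2126, 0.2322]
tcp_rot: [[-0.735, 0.678, 0.001], [0.678, 0.735, 0.0], [-0.0, 0.001, -1.0]]
wrist_force: [0.3, 0.0, -3.5]
finger_gap: 0.25
grip_force: 69.1
```

```bash
python3 -m creep '[{"turn":[0,0,0],"translation":[0,0,0.5],"gripper":-1},{"turn":[0,0,0],"translation":[0,0,1],"gripper":-1},{"turn":[0,0,0],"translation":[0,0,1.3],"gripper":-1},{"turn":[0,0,0],"translation":[0,0,1.3],"gripper":-1},{"turn":[0,0,0],"translation":[0,0,1.3],"gripper":-1}]'
```

```text
clock: 14.3
eef_pos: [0.565, 0.2125, 0.232]
tcp_rot: [[-0.735, 0.679, 0.001], [0.679, 0.735, 0.0], [-0.001, 0.001, -1.0]]
wrist_force: [-1.9, -0.7, 6.9]
finger_gap: 0.247
grip_force: 70.5
```

Standing on the cork. Opening, then rising straight up.

```bash
python3 -m creep '[{"turn":[0,0,0],"translation":[0,0,-0.7],"gripper":-0.4},{"turn":[0,0,0],"translation":[0,0,-0.7],"gripper":-0.2},{"turn":[0,0,0],"translation":[0,0,-0.7],"gripper":0.2},{"turn":[0,0,0],"translation":[0,0,-0.7],"gripper":0.6},{"turn":[0,0,0],"translation":[0,0,-0.7],"gripper":1},{"turn":[0,0,0],"translation":[0,0,-0.7],"gripper":1},{"turn":[0,0,0],"translation":[0,0,-0.7],"gripper":1},{"turn":[0,0,0],"translation":[0,0,-0.7],"gripper":1},{"turn":[0,0,0],"translation":[0,0,-0.7],"gripper":1},{"turn":[0,0,0],"translation":[0,0,-10],"gripper":1},{"turn":[0,0,0],"translation":[0,0,-30],"gripper":1},{"turn":[0,0,0],"translation":[0,0,-60],"gripper":1},{"turn":[0,0,0],"translation":[0,0,-90],"gripper":1},{"turn":[0,0,0],"translation":[0,0,-120],"gripper":1},{"turn":[0,0,0],"translation":[0,0,-150],"gripper":1},{"turn":[0,0,0],"translation":[0,0,-150],"gripper":1},{"turn":[0,0,0],"translation":[0,0,-150],"gripper":1},{"turn":[0,0,0],"translation":[0,0,-150],"gripper":1}]'
python3 - <<'E'
from h import *
go([.565,.212,.4])
c=vision.read_camera("side"); cv2.imwrite("pics/end.png",cv2.resize(c["img"][80:280,180:440],(780,600),interpolation=2)[...,::-1])
E
```

```text
clock: 15.8
eef_pos: [0.5645, 0.2123, 0.3807]
tcp_rot: [[-0.735, 0.679, 0.0], [0.679, 0.735, 0.0], [-0.0, 0.0, -1.0]]
wrist_force: [0.4, -0.7, -0.1]
finger_gap: 0.998
grip_force: 0.0
t 15.8 tcp [0.5645 0.2123 0.3807] ybear 47.27 gap 0.998 grip 0.0 F [ 0.4 -0.7 -0.1]
shift mm [ -0.6   0.1 -19.3]
```

View pics/end.png

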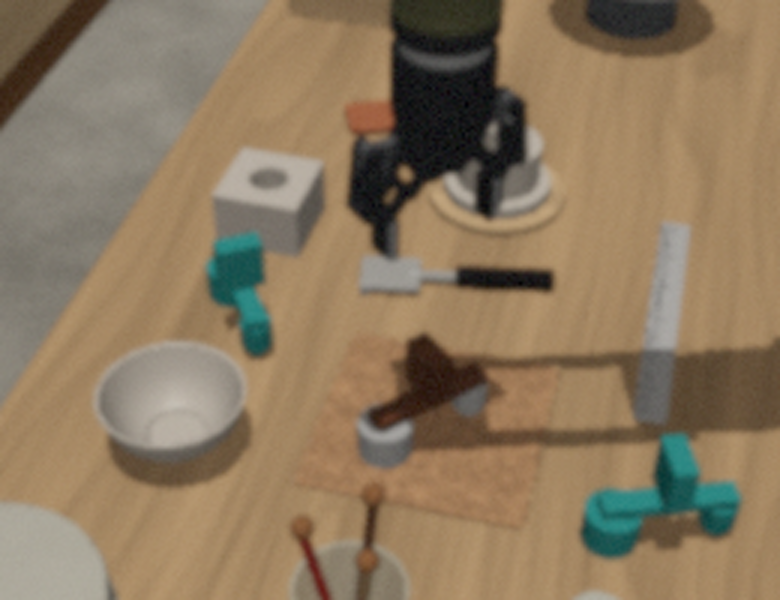

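The gauge stands upright on both plugs near the pad's middle (430,400), the gripper is clear, and the square base (268,200) is untouched.

```bash
python3 -c "
from plant import order
print(order.hand_in())"
```

```text
the job is handed in; nothing more can be done
None
```

The job is handed in; it returned no verdict. The go plug went fully home and came out, the no-go plug sat on the bore's mouth under about 10 N without entering, and the gauge stands released on the cork pad with the square base untouched.

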